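Deal the stacked bead jars out to the job trays

TASK

Take the two stacks of bead jars apart and stand each jar on the middle of the grey felt pad in the job tray whose half-made earrings have beads of the same colour. Keep the jars upright and set them down without dropping them: the lids are only pressed on.

Things in the scene. Friction and masses are not known exactly. Their poses are not given: they have to be found in the camera images.
- jar_red: Clear round jar full of coral-red beads, solid to the grip, straight-sided, 68 mm in diameter, 34 mm high with its flat press-on lid, about 140 g. Origin at the centre of its underside, z up. A bottom jar: it stands on the bench under another jar.
- jar_blue: Clear round jar full of deep blue beads, solid to the grip, straight-sided, 68 mm in diameter, 34 mm high with its flat press-on lid, about 140 g. Origin at the centre of its underside, z up. A bottom jar: it stands on the bench under another jar.
- jar_yellow: Clear round jar full of amber-yellow beads, solid to the grip, straight-sided, 50 mm in diameter, 34 mm high with its flat press-on lid, about 80 g. Origin at the centre of its underside, z up. A middle jar: it stands on the lid of a 68 mm jar, within 6 mm of concentric.
- jar_green: Clear round jar full of green beads, solid to the grip, straight-sided, 50 mm in diameter, 34 mm high with its flat press-on lid, about 80 g. Origin at the centre of its underside, z up. A middle jar: it stands on the lid of a 68 mm jar, within 6 mm of concentric.
- jar_white: Clear round jar full of pearl-white beads, solid to the grip, straight-sided, 34 mm in diameter, 34 mm high with its flat press-on lid, about 40 g. Origin at the centre of its underside, z up. The top jar: it stands on the lid of one of the 50 mm jars, within 6 mm of concentric, so that stack is three high and the other is two high.
- tray_red: Black job tray, 142 x 94 mm, fixed, with two half-made hoop earrings of coral-red beads. Origin on its underside below the centre of the round grey felt pad (74 mm wide, top 3 mm above the bench) where the jar goes. x points from pad to earrings (centred at x = 72 mm, 11 mm high). Rims and divider rise 8 mm above the bench, inner faces 44 to 47 mm from the pad's centre. Spans x -47 to 95 mm.
- tray_blue: Black job tray, 142 x 94 mm, fixed, with two half-made hoop earrings of deep blue beads. Origin on its underside below the centre of the round grey felt pad (74 mm wide, top 3 mm above the bench) where the jar goes. x points from pad to earrings (centred at x = 72 mm, 11 mm high). Rims and divider rise 8 mm above the bench, inner faces 44 to 47 mm from the pad's centre. Spans x -47 to 95 mm.
- tray_yellow: Black job tray, 142 x 94 mm, fixed, with two half-made hoop earrings of amber-yellow beads. Origin on its underside below the centre of the round grey felt pad (74 mm wide, top 3 mm above the bench) where the jar goes. x points from pad to earrings (centred at x = 72 mm, 11 mm high). Rims and divider rise 8 mm above the bench, inner faces 44 to 47 mm from the pad's centre. Spans x -47 to 95 mm.
- tray_green: Black job tray, 142 x 94 mm, fixed, with two half-made hoop earrings of green beads. Origin on its underside below the centre of the round grey felt pad (74 mm wide, top 3 mm above the bench) where the jar goes. x points from pad to earrings (centred at x = 72 mm, 11 mm high). Rims and divider rise 8 mm above the bench, inner faces 44 to 47 mm from the pad's centre. Spans x -47 to 95 mm.
- tray_white: Black job tray, 142 x 94 mm, fixed, with two half-made hoop earrings of pearl-white beads. Origin on its underside below the centre of the round grey felt pad (74 mm wide, top 3 mm above the bench) where the jar goes. x points from pad to earrings (centred at x = 72 mm, 11 mm high). Rims and divider rise 8 mm above the bench, inner faces 44 to 47 mm from the pad's centre. Spans x -47 to 95 mm.
Not all that is in view belongs to the job. Of the things that look like the jar_blue, the smaller one is meant.

How it is judged:
At the end, for the whole second after the job is handed in: Each of the five jars stands upright (within 0.08 rad) and flat on the felt pad of the tray with its own bead colour, its centre within 15 mm of the pad's centre, released and at rest (horizontal distance between jar_red and tray_red below 0.015 m and z of jar_red in the frame of tray_red between 0.001 and 0.006 m and angle between each of jar_red, jar_blue, jar_yellow, jar_green, jar_white's own z axis and vertical below 0.08 rad and linear speed of each of jar_red, jar_blue, jar_yellow, jar_green, jar_white below 0.02 m/s and angular speed of each of jar_red, jar_blue, jar_yellow, jar_green, jar_white below 0.2 rad/s and contact force between the fingers and jar_red below 0.05 N and horizontal distance between jar_blue and tray_blue below 0.015 m and z of jar_blue in the frame of tray_blue between 0.001 and 0.006 m and contact force between the fingers and jar_blue below 0.05 N and horizontal distance between jar_yellow and tray_yellow below 0.015 m and z of jar_yellow in the frame of tray_yellow between 0.001 and 0.006 m and contact force between the fingers and jar_yellow below 0.05 N and horizontal distance between jar_green and tray_green below 0.015 m and z of jar_green in the frame of tray_green between 0.001 and 0.006 m and contact force between the fingers and jar_green below 0.05 N and horizontal distance between jar_white and tray_white below 0.015 m and z of jar_white in the frame of tray_white between 0.001 and 0.006 m and contact force between the fingers and jar_white below 0.05 N); the robot touches nothing.
It fails at once if a jar tips more than 0.6 rad (35 degrees) (angle between any of jar_red, jar_blue, jar_yellow, jar_green, jar_white's own z axis and vertical above 0.6 rad).
It fails at once if a jar falls free: faster than 0.6 m/s (a drop of about 2 cm) while the fingers do not hold it ((linear speed of jar_red above 0.6 m/s and contact force between the fingers and jar_red below 0.05 N) or (linear speed of jar_blue above 0.6 m/s and contact force between the fingers and jar_blue below 0.05 N) or (linear speed of jar_yellow above 0.6 m/s and contact force between the fingers and jar_yellow below 0.05 N) or (linear speed of jar_green above 0.6 m/s and contact force between the fingers and jar_green below 0.05 N) or (linear speed of jar_white above 0.6 m/s and contact force between the fingers and jar_white below 0.05 N)).
It also fails if it takes over 128 s, if anything falls off the work surface, if the arm or the gripper's body presses on something with over 40 N, if the wrist force passes 120 N, or if a joint passes its speed limit or range.

ROBOT

A 6-joint arm with a two-finger parallel gripper is mounted at the origin on the work surface. World frame = base frame: x ahead of the robot, y to its left, z up, the work surface at z = 0. Lengths are in m, angles in rad, forces in N, time in s.
With the tool pointing down it reaches from about 0.4 to 0.825 m from the base axis. Payload 7 kg.
Tool frame: the origin (TCP) lies on the centre line of the jaws, within the pads' length; the fingertips stand 19 mm ahead of it and the grasp point (between the pads) is the TCP; z points along the fingers, y is the line along which they close (so a half turn about z gives the same grasp; the last joint's range is limited). The gripper opens to 88 mm and grips with 3 to 60 N. Pads are 19 mm wide; open, the fingers measure 130 mm over their backs; the gripper's body (78 mm by 193 mm) begins 47 mm behind the grasp point.
Start: joints at [-0.818, 0.359, 0.012, 0, -1.224, -0.288], TCP at [0.303, -0.603, 0.246] pointing down, gripper open.
Joint ranges: [-3.07, 3.07], [-1.43, 2.12], [-1.02, 1.25], [-3.03, 1.67], [-3.05, -0], [-3.03, 3.03]. Speed limits (rad/s): [2.39, 2.39, 3.01, 3.14, 3.14, 3.14].

INTERFACE

Orientations are given as [roll, pitch, yaw] about the fixed x, y, z axes, in that order (R = Rz(yaw) Ry(pitch) Rx(roll)).
In Python, from station import arm, imaging, models gives the robot as it stands.
- The arm moves only by the tool play_rows, never from a script. Its arguments are lists of equal length, an entry for each row: "travel": the shift along the tool's x, y, z in units of 25 mm (1.0 is 25 mm), a list of three; "twist": the turn about the tool's z in units of 0.15 rad (1.0 is 0.15 rad). A call has 1 to 8 rows; each row shifts and turns the commanded pose from where the row before left it, along the tool's axes as they then stand; what a row does not reach is not made up. A row lasts 1/8 s, in which the tool goes at most 62.5 mm and 10.7 degrees, less where a joint would pass 70% of its speed; a pose out of reach is approached as far as the arm can. A call with a number of a shift or a turn outside -1 to 1 is refused whole. A call with a gripper value outside its range is refused whole. "fingers" is the opening, from 0 (shut) to 1 (fully open), set as the call begins (left out, the last holds). The fingers move at their own pace and stop on an object; "newtons" is the grip in N (left out, the last holds). Time passes only in rows, so rows that do not move let the fingers close. It gives the time, the measured TCP pose, the force, the opening and the grip force at its end, in the units of the state.
- arm.get_state(): the state, without advancing time (a new reading comes with each control period).
- imaging.grab_frame(name): name is "side" or "top" or "wrist"; returns a dict with "pixels" (400x640x3 uint8, red, green, blue), "fx", "fy", "cx", "cy" (pixels), "distortion" ([k1, k2, p1, p2, k3] as OpenCV has them; the pictures are not rectified), "R" (3x3) and "t" (3): a world point X has camera coordinates R X + t; the wrist camera has in their place "T_tool_cam" (4x4, takes a point from camera to tool coordinates, whose origin is the TCP and whose axes are the flange's). Camera axes: x right, y down, z forward; pixel columns grow to the right and rows downward; lengths in m; the calibration is good to about 2 mm. A picture is of the moment at which its call begins: read the wrist's pose just before it. There is no depth.
- arm.job_done(): hands the job in; it is judged then, once.
Trained networks look in the newest picture that a camera, given by its name, has taken for a name from the list of things; names that differ only in an ending like _2 or _b are one class to them, and where a whole thing is asked for, a point or a joint stands for the part that bears it (a point fixed in the world has none). Each returns a list of dicts, best first, with "confidence" (0 to 1); they miss things now and then, are a little off and sometimes report something else, mostly with a low value. They report only what shows in the picture. A call takes as long as a camera call. They do not tell look-alikes from the thing itself.
- models.boxes_of(name, camera): "extent" ([centre column, centre row, width, height] in pixels, round what is visible of it).
- models.silhouettes(name, camera): "pixels" (400x640 bool, what is visible of it) and "extent" ([centre column, centre row, width, height] in pixels, round what is visible of it).
The state is a dict: "t": time; "q": joint angles; "qd": joint speeds; "joint_efforts": joint torques, N m; "eef_pos": TCP position; "ee_rot": TCP orientation; "force": force on the tool from outside, world axes, zero at the start; "moment": the same for the moment, N m; "width": finger opening in m; "gripper_force": force on a finger pad.
Only numpy, scipy, OpenCV 4.12 (cv2) and the standard library are available. Lean on these libraries where they do the work, as an engineer would, in place of code of your own. Each camera call takes 0.05 s, during which the arm holds its last target. There are 200 camera calls.

## Working session

There is one attempt and no reset: what is moved stays moved. The work goes in short steps, Python scripts to look and compute and a tool call to move; the robot and the scene stay as the last step left them, time stands still between calls to the robot, and variables do not carry over. Pictures are saved under pics/ and viewed, at most 14 in all, crops included, and the job is handed in when it is done.

Besides the shell and the picture viewer there is one more tool, called after "Emit:" as name(argument=value, ...) on one line, values as JSON. play_rows: Moves the arm, as the interface text tells. Shifts and turns lie within -1 to 1; 1 stands for 25 mm of shift or 0.15 rad of turn. Its arguments: {"type":"object","properties":{"travel":{"type":"array","items":{"type":"array","items":{"type":"number"}}},"twist":{"type":"array","items":{"type":"number"}},"fingers":{"type":"number"},"newtons":{"type":"number"}},"required":["travel","twist"]}

```bash
mkdir -p pics
cat > h.py <<'E'
import numpy as np, cv2
from station import arm, imaging, models
NAMES=['jar_red','jar_blue','jar_yellow','jar_green','jar_white','tray_red','tray_blue','tray_yellow','tray_green','tray_white']
def K(f): return np.array([[f['fx'],0,f['cx']],[0,f['fy'],f['cy']],[0,0,1.]])
def ray(f,uv):
    p=cv2.undistortPoints(np.array([[uv]],float),K(f),np.array(f['distortion'],float))[0,0]
    R=np.array(f['R']);t=np.array(f['t']); d=R.T@np.array([p[0],p[1],1]); return -R.T@t,d
def atz(f,uv,z):
    c,d=ray(f,uv); return c+d*(z-c[2])/d[2]
def proj(f,X):
    R=np.array(f['R']);t=np.array(f['t'],float)
    return cv2.projectPoints(np.array(X,float).reshape(-1,1,3),cv2.Rodrigues(R)[0],t,K(f),np.array(f['distortion'],float))[0][:,0]
def save(f,n): cv2.imwrite(f'pics/{n}.png',f['pixels'][:,:,::-1])
E
python3 - <<'E'
from h import *
s=arm.get_state();print(s['eef_pos'],s['ee_rot'],s['width'],s['t'])
for c in ['top','side']:
    f=imaging.grab_frame(c); save(f,c+'0'); print(c,'cam',np.round(-np.array(f['R']).T@f['t'],3))
    for n in NAMES:
        for b in models.boxes_of(n,c)[:4]:
            e=b['extent']; print(n,round(b['confidence'],2),np.round(e,1),np.round(atz(f,e[:2],0.01)[:2],3))
E
```

```text
[ 0.30232824 -0.60297508  0.24459952] [ 3.13987410e+00 -1.89402807e-04 -2.67690499e+00] 0.08752619875063299 0.0
top cam [0.423 0.002 1.016]
jar_red 0.62 [278.1 231.   29.6  24.8] [0.473 0.129]
jar_blue 0.57 [366.8 231.3  21.3  24.2] [ 0.469 -0.101]
jar_yellow 0.57 [317.1 162.5  45.6  59.6] [0.653 0.025]
jar_yellow 0.54 [372.  230.6  18.7  23.3] [ 0.47  -0.114]
jar_green 0.71 [275.4 231.   18.5  22.6] [0.473 0.136]
jar_white 0.55 [271.2 227.3  16.9  15.8] [0.483 0.147]
jar_white 0.15 [273.5 230.8  19.4  21.1] [0.474 0.141]
tray_red 0.81 [317.  162.8  46.6  57. ] [0.652 0.026]
tray_blue 0.86 [402.8 154.4  39.7  54.4] [ 0.671 -0.203]
tray_blue 0.41 [374.1 228.9  14.8  19.9] [ 0.475 -0.12 ]
tray_yellow 0.66 [179.9 201.9  39.9  54.9] [0.554 0.392]
tray_yellow 0.43 [363.5 229.1  16.7  27.5] [ 0.475 -0.093]
tray_yellow 0.4 [373.4 230.7  17.   23.2] [ 0.47  -0.118]
tray_green 0.59 [475.8 197.9  39.5  54.1] [ 0.551 -0.39 ]
tray_white 0.98 [242.7 164.4  37.8  61.8] [0.652 0.224]
side cam [0.166 0.633 0.861]
jar_red 0.89 [313.6 266.5  30.8  28.3] [0.476 0.138]
jar_blue 0.95 [367.1 198.5  26.5  30. ] [ 0.466 -0.107]
jar_blue 0.84 [373.5 159.2  36.4  35.1] [ 0.516 -0.248]
jar_yellow 0.56 [369.8 188.4  18.   23.9] [ 0.476 -0.143]
jar_yellow 0.3 [383.9 127.8  52.9  40.7] [ 0.55  -0.386]
jar_green 0.69 [315.9 256.5  24.5  21.8] [0.485 0.112]
jar_white 0.54 [314.8 243.7  19.2  19.7] [0.506 0.082]
tray_red 0.6 [274.7 208.9  66.8  42.6] [0.647 0.04 ]
tray_blue 0.7 [317.6 153.9  57.3  35.4] [ 0.66 -0.19]
tray_yellow 0.98 [208.9 346.3  85.4  74.8] [0.556 0.401]
tray_yellow 0.51 [313.6 246.   19.7  21.3] [0.505 0.089]
tray_green 0.86 [384.4 127.   58.2  37.1] [ 0.55 -0.39]
tray_white 0.67 [226.2 262.2  72.9  56.4] [0.651 0.227]
```

Run:
```python
import cv2
a=cv2.imread('pics/top0.png');b=cv2.imread('pics/side0.png')
cv2.imwrite('pics/m1.png',cv2.resize(a[100:300,130:530],(800,400),interpolation=2))
cv2.imwrite('pics/m2.png',cv2.resize(b[80:400,140:480],(638,600),interpolation=2))
```

```text
(no output)
```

View pics/m1.png

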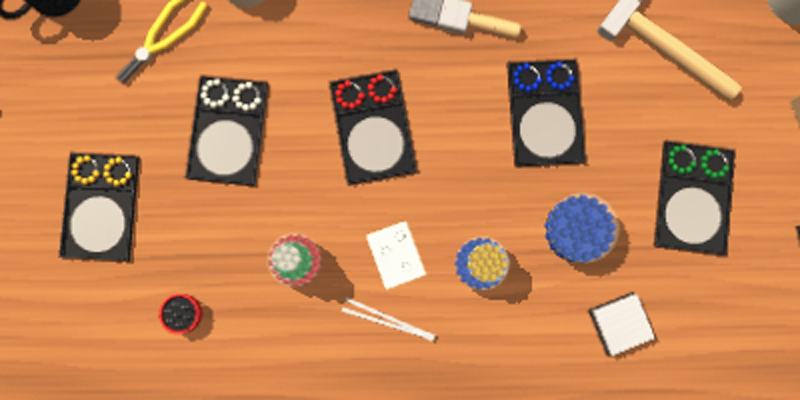

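View pics/m2.png

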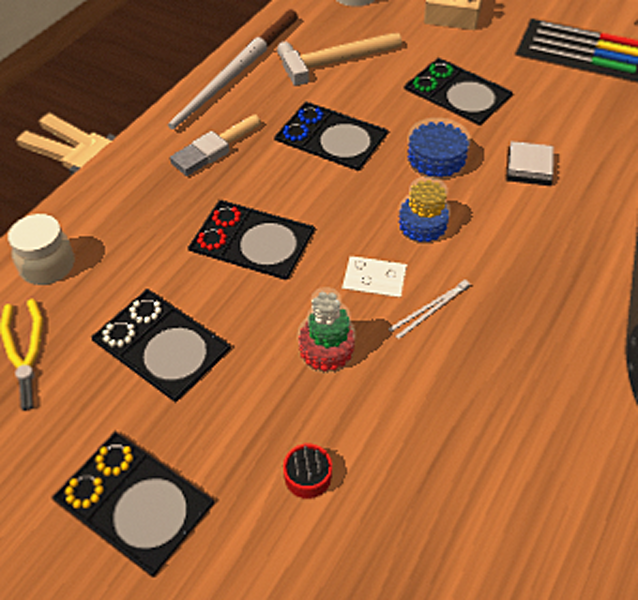

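The top picture shows trays yellow (98,224 in the crop), white (225,147), red (376,143), blue (547,130) and green (693,215). The white/green/red stack is at (294,259) and the yellow/blue stack at (482,263). The large blue jar at (581,228) is the decoy. The side picture agrees.

```bash
cat >> h.py <<'E'
def tri(f1,u1,f2,u2):
    c1,d1=ray(f1,u1);c2,d2=ray(f2,u2); A=np.stack([d1,-d2],1)
    s=np.linalg.lstsq(A,c2-c1,rcond=None)[0]; p,q=c1+s[0]*d1,c2+s[1]*d2
    return (p+q)/2,np.linalg.norm(p-q)
def pad(f,guess):
    # grey felt blob nearest to the projected guess
    hsv=cv2.cvtColor(f['pixels'],cv2.COLOR_RGB2HSV)
    m=((hsv[...,1]<60)&(hsv[...,2]>120)).astype(np.uint8)
    n,l,st,ce=cv2.connectedComponentsWithStats(m)
    g=proj(f,guess)[0]; ok=[i for i in range(1,n) if st[i,4]>200]
    i=min(ok,key=lambda i:np.hypot(*(ce[i]-g))); 
    pts=np.argwhere(l==i)[:,::-1].astype(np.float32)
    h=cv2.convexHull(pts); return np.array(cv2.fitEllipse(h)[0]),ce[i],st[i]
E
python3 - <<'E'
from h import *
T=imaging.grab_frame('top');bt={n:models.silhouettes(n,'top') for n in NAMES[:5]}
S=imaging.grab_frame('side');bs={n:models.silhouettes(n,'side') for n in NAMES[:5]}
for n,g in dict(tray_yellow=(.53,.39),tray_white=(.63,.22),tray_red=(.63,.02),tray_blue=(.645,-.2),tray_green=(.53,-.39)).items():
    a,ca,sa=pad(T,(*g,.003));b,cb,sb=pad(S,(*g,.003)); X,e=tri(T,a,S,b)
    print(n,'tri',X.round(4),'gap',round(e,4),'top',atz(T,a,.003)[:2].round(4),'side',atz(S,b,.003)[:2].round(4),sa[2:],sb[2:])
for n in NAMES[:5]:
    for a in bt[n][:2]:
        for b in bs[n][:2]:
            X,e=tri(T,a['extent'][:2],S,b['extent'][:2]); print(n,round(a['confidence'],2),round(b['confidence'],2),X.round(4),round(e,4),np.round(a['extent'],1),np.round(b['extent'],1))
E
```

```text
tray_yellow tri [0.5301 0.3991 0.0024] gap 0.0036 top [0.5284 0.3979] side [0.5316 0.3999] [ 28  28 612] [  38   36 1095]
tray_white tri [0.6307 0.2285 0.0019] gap 0.0037 top [0.6288 0.2273] side [0.632  0.2295] [ 29  28 613] [ 33  27 706]
tray_red tri [0.6313 0.0259 0.0023] gap 0.0034 top [0.6296 0.0251] side [0.6327 0.0268] [ 28  28 608] [ 30  22 513]
tray_blue tri [ 0.6466 -0.2039  0.0024] gap 0.0032 top [ 0.6449 -0.2043] side [ 0.6478 -0.2028] [ 28  28 603] [ 26  18 363]
tray_green tri [ 0.5287 -0.3922  0.0015] gap 0.003 top [ 0.5272 -0.3922] side [ 0.5294 -0.3897] [ 28  28 625] [ 26  16 309]
jar_red 0.59 0.7 [ 0.4762  0.1287 -0.0027] 0.0081 [279.6 231.4  28.1  22.9] [313.8 266.5  32.5  32.7]
jar_red 0.59 0.33 [0.5463 0.1886 0.0482] 0.2028 [279.6 231.4  28.1  22.9] [225.1 263.6  71.2  61.5]
jar_red 0.3 0.7 [0.5414 0.1837 0.086 ] 0.1793 [244.2 165.4  40.1  58.9] [313.8 266.5  32.5  32.7]
jar_red 0.3 0.33 [ 0.6547  0.2244 -0.0029] 0.0063 [244.2 165.4  40.1  58.9] [225.1 263.6  71.2  61.5]
jar_blue 0.97 0.78 [ 0.5357 -0.2821 -0.194 ] 0.007 [417.8 213.   32.3  29. ] [366.1 199.2  26.2  29.2]
jar_blue 0.97 0.77 [ 0.5118 -0.2341  0.018 ] 0.0033 [417.8 213.   32.3  29. ] [373.6 160.6  34.1  36.1]
jar_blue 0.61 0.78 [ 0.467  -0.099   0.0148] 0.0043 [365.9 231.1  21.8  28.1] [366.1 199.2  26.2  29.2]
jar_blue 0.61 0.77 [ 0.4571 -0.0856  0.1607] 0.0112 [365.9 231.1  21.8  28.1] [373.6 160.6  34.1  36.1]
jar_yellow 0.89 0.95 [ 0.4681 -0.1118  0.0442] 0.0049 [372.1 229.9  17.1  24.3] [369.  187.7  16.3  24.5]
jar_green 0.54 0.67 [0.4728 0.132  0.0454] 0.0038 [275.6 231.1  16.9  23.9] [315.1 255.7  23.1  24.9]
```

Emit:
play_rows(travel=[[0, 0, 0], [0, 0, 0], [0, 0, 0], [0, 0, 0]], twist=[0.8, 0.8, 0.8, 0.7])

```text
t: 2.2
eef_pos: [0.3025, -0.6034, 0.2456]
ee_rot: [-3.142, -0.0, 3.138]
force: [-0.1, 0.6, -0.2]
width: 0.0876
gripper_force: 0.0
```

Emit:
play_rows(travel=[[-0.3, 1, 0], [-0.3, 1, 0], [-0.3, 1, 0], [-0.3, 1, 0], [-0.3, 1, 0], [-0.3, 1, 0], [-0.3, 1, 0], [-0.3, 1, 0]], twist=[0, 0, 0, 0, 0, 0, 0, 0])

```text
t: 3.2
eef_pos: [0.3628, -0.4026, 0.2457]
ee_rot: [-3.141, 0.0, 3.141]
force: [1.1, -0.1, -0.2]
width: 0.0875
gripper_force: 0.0
```

Emit:
play_rows(travel=[[-0.3, 1, 0], [-0.3, 1, 0], [-0.3, 1, 0], [-0.3, 1, 0], [-0.3, 1, 0], [-0.3, 1, 0], [-0.3, 1, 0], [-0.3, 1, 0]], twist=[0, 0, 0, 0, 0, 0, 0, 0])

```text
t: 4.2
eef_pos: [0.4228, -0.2026, 0.2458]
ee_rot: [-3.142, 0.001, 3.141]
force: [-0.6, -0.2, 0.5]
width: 0.0877
gripper_force: 0.0
```

Emit:
play_rows(travel=[[-0.3, 1, 0], [-0.3, 1, 0], [-0.3, 1, 0], [-0.3, 1, 0], [-0.3, 0, 0], [-0.3, 0, 0], [0, 0, 0], [0, 0, 0]], twist=[0, 0, 0, 0, 0, 0, 0, 0])

```text
t: 5.2
eef_pos: [0.4674, -0.104, 0.2454]
ee_rot: [-3.142, -0.001, 3.14]
force: [-0.7, -0.5, 0.1]
width: 0.0876
gripper_force: 0.0
```

```bash
cat >> h.py <<'E'
from scipy.spatial.transform import Rotation as Ro
def wrist():
    s=arm.get_state(); f=imaging.grab_frame('wrist')
    T=np.eye(4);T[:3,:3]=Ro.from_euler('xyz',s['ee_rot']).as_matrix();T[:3,3]=s['eef_pos']
    W=np.linalg.inv(T@np.array(f['T_tool_cam'])); f['R']=W[:3,:3];f['t']=W[:3,3]; return f,s
E
python3 - <<'E'
from h import *
f,s=wrist(); save(f,'w1'); print(s['eef_pos'],np.round(-f['R'].T@f['t'],3),f['fx'])
print([atz(f,u,0).round(3)[:2] for u in [(0,0),(639,0),(0,399),(639,399)]])
for n in ['jar_yellow','jar_blue']:
    for b in models.boxes_of(n,'wrist')[:3]: print(n,b)
E
```

```text
[ 0.46737895 -0.10397982  0.2453906 ] [ 0.391 -0.104  0.385] 283.04415433384395
[array([ 0.263, -0.473]), array([0.264, 0.269]), array([ 0.871, -0.665]), array([0.873, 0.462])]
jar_yellow {'extent': [535.8, 195.6, 52.9, 38.0], 'confidence': 0.6}
jar_blue {'extent': [314.2, 177.1, 51.1, 50.5], 'confidence': 0.97}
jar_blue {'extent': [217.4, 208.2, 75.7, 66.7], 'confidence': 0.95}
```

View pics/w1.png

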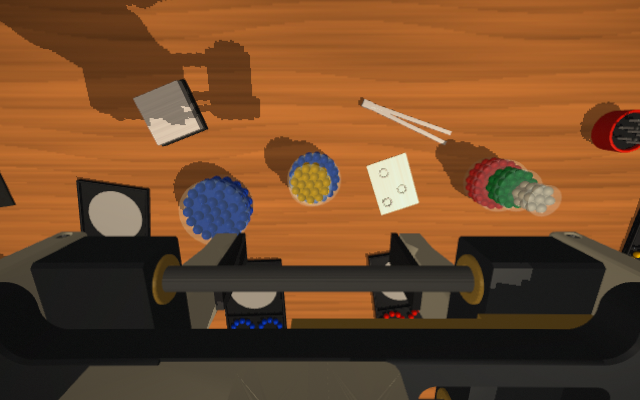

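The wrist picture shows yellow on blue at (313,180), the white/green/red stack at (540,199)/(515,187)/(497,184), and the big blue decoy at (217,208).

Emit:
play_rows(travel=[[0, 1, 0], [0, 1, 0], [0, 1, 0], [0, 1, 0], [0, 1, 0], [0, 1, 0], [0, 1, 0], [0, 1, 0]], twist=[0, 0, 0, 0, 0, 0, 0, 0])

```text
t: 6.35
eef_pos: [0.4675, 0.0972, 0.2457]
ee_rot: [3.141, 0.0, 3.141]
force: [-0.3, -0.8, -0.7]
width: 0.0872
gripper_force: 0.0
```

Emit:
play_rows(travel=[[0, 1, 0], [0, 0.5, 0], [0, 0, 0], [0, 0, 0]], twist=[0, 0, 0, 0])

```text
t: 6.85
eef_pos: [0.4676, 0.1335, 0.2455]
ee_rot: [-3.141, -0.0, 3.141]
force: [0.0, 0.4, -0.2]
width: 0.0877
gripper_force: 0.0
```

Run:
```python
from h import *
f,s=wrist(); save(f,'w2'); print(s['eef_pos'])
cv2.imwrite('pics/w2c.png',cv2.resize(f['pixels'][120:260,220:420,::-1],(800,560),interpolation=cv2.INTER_CUBIC))
for n in ['jar_white','jar_green','jar_red']:
    for b in models.boxes_of(n,'wrist')[:2]: print(n,b,atz(f,b['extent'][:2],{'w':.09,'g':.055,'r':.02}[n[4]]))
```

```text
[0.46757592 0.13352319 0.24554586]
jar_white {'extent': [317.1, 196.4, 31.5, 36.7], 'confidence': 0.55} [0.47505897 0.13255668 0.09      ]
jar_green {'extent': [313.7, 185.8, 46.2, 41.4], 'confidence': 0.68} [0.47178647 0.1284197  0.055     ]
jar_green {'extent': [259.3, 285.2, 62.0, 79.5], 'confidence': 0.55} [0.60810658 0.05523031 0.055     ]
jar_red {'extent': [315.2, 179.4, 54.0, 44.1], 'confidence': 0.69} [0.4716569  0.12992678 0.02      ]
```

View pics/w2c.png

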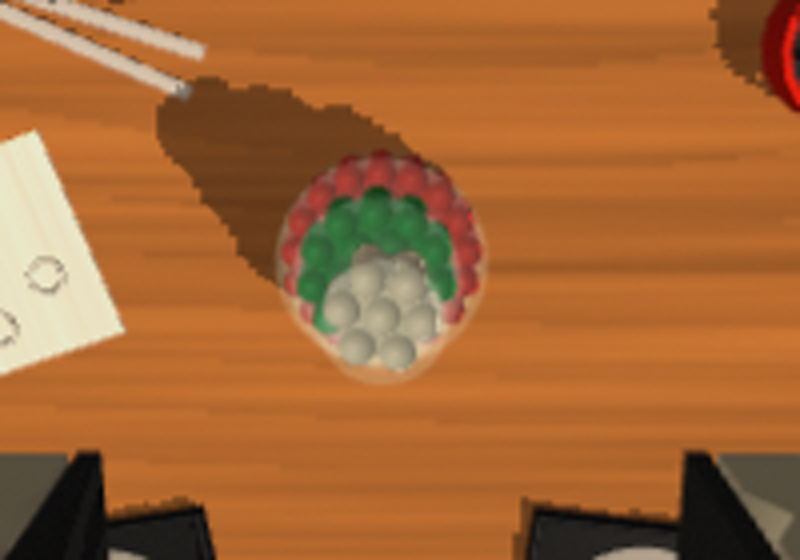

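The crop shows the white lid at about (315.5,199) in full pixels, the green lid centre at (314.3,187) and the red body centre at column 315.6.

Run:
```python
from h import *
f,s=wrist()
for n,u,z in [('white',(315.5,199.2),.102),('green',(314.3,187.3),.068),('red',(315.5,183),.034)]:
    print(n,atz(f,u,z).round(4))
# white height from w1 pose
import copy
g=copy.deepcopy(f); R=np.array(f['R']); c=-R.T@f['t']+np.array([0,-.2375,0]); g['t']=-R@c
print(tri(f,(315.5,199.2),g,(543.5,199.5)))
for n,u,z in [('yellow',(310,183.5),.068),('blue',(314.5,178),.034)]: print(n,atz(g,u,z).round(4))
# predicted outlines check
import math
th=np.linspace(0,2*math.pi,60)
for X,r,z in [((.4745,.1315),.017,.102),((.4727,.1315),.025,.068),((.4727,.1315),.034,.034)]:
    p=proj(f,np.c_[X[0]+r*np.cos(th),X[1]+r*np.sin(th),0*th+z]); print(p.min(0).round(1),p.max(0).round(1))
```

```text
white [0.4749 0.131  0.102 ]
green [0.4706 0.1294 0.068 ]
red [0.4734 0.1305 0.034 ]
(array([0.47543968, 0.13095692, 0.10106493]), np.float64(0.0005698717558312519))
yellow [ 0.4661 -0.1131  0.068 ]
blue [ 0.467  -0.1083  0.034 ]
[299.7 183. ] [332.3 214.3]
[294.5 167.7] [337.8 209.6]
[289.5 155.6] [343.1 207.9]
```

Emit:
play_rows(travel=[[-0.3, -0.1, 0.9], [0, 0, 1], [0, 0, 1], [0, 0, 1], [0, 0, 1], [0, 0, 0.6], [0, 0, 0.4], [0, 0, 0]], twist=[0, 0, 0, 0, 0, 0, 0, 0], fingers=0.7)

```text
t: 8.1
eef_pos: [0.4751, 0.1315, 0.0978]
ee_rot: [-3.141, -0.001, 3.141]
force: [-0.1, -0.1, 0.7]
width: 0.0612
gripper_force: 0.0
```

Emit:
play_rows(travel=[[0, 0, 0], [0, 0, 0], [0, 0, 0], [0, 0, 0], [0, 0, 0], [0, 0, 0], [0, 0, 0]], twist=[0, 0, 0, 0, 0, 0, 0], fingers=0.2, newtons=12)

```text
t: 8.98
eef_pos: [0.4754, 0.1317, 0.0984]
ee_rot: [3.141, 0.0, -3.142]
force: [-1.0, 0.3, 5.0]
width: 0.034
gripper_force: 12.0
```

Emit:
play_rows(travel=[[0, 0, -0.2], [0, 0, -0.6], [0, 0, -0.8], [0, 0, -0.8], [-0.6, 0.4, 0], [-1, 0.6, 0], [-1, 0.6, 0], [-1, 0.6, 0]], twist=[0, 0, 0, 0, 0, 0, 0, 0])

```text
t: 9.98
eef_pos: [0.5665, 0.1874, 0.1575]
ee_rot: [-3.141, -0.0, 3.141]
force: [-0.1, -0.3, -0.1]
width: 0.0337
gripper_force: 12.0
```

Emit:
play_rows(travel=[[-1, 0.6, 0], [-1, 0.6, 0], [-0.6, 0.4, 0], [0, 0.07, 0.8], [0, 0, 1], [0, 0, 1], [0, 0, 0.9], [0, 0, 0.6]], twist=[0, 0, 0, 0, 0, 0, 0, 0])

```text
t: 10.98
eef_pos: [0.6301, 0.2282, 0.0486]
ee_rot: [-3.141, -0.002, 3.141]
force: [0.7, -1.2, -0.5]
width: 0.0337
gripper_force: 12.0
```

Run:
```python
from h import *
s=arm.get_state();print(s['eef_pos'],s['width'],s['force'])
f=imaging.grab_frame('side');S=models.boxes_of('jar_white','side');print(S)
T=imaging.grab_frame('top');B=models.boxes_of('jar_white','top');print(B)
cv2.imwrite('pics/s1.png',cv2.resize(f['pixels'][200:330,170:370,::-1],(800,520),interpolation=2))
```

```text
[0.63012212 0.22823558 0.04856209] 0.0337451122950082 [ 0.68038242 -1.24518096 -0.48996926]
[{'extent': [233.9, 259.8, 12.1, 21.3], 'confidence': 0.63}]
[]
```

View pics/s1.png

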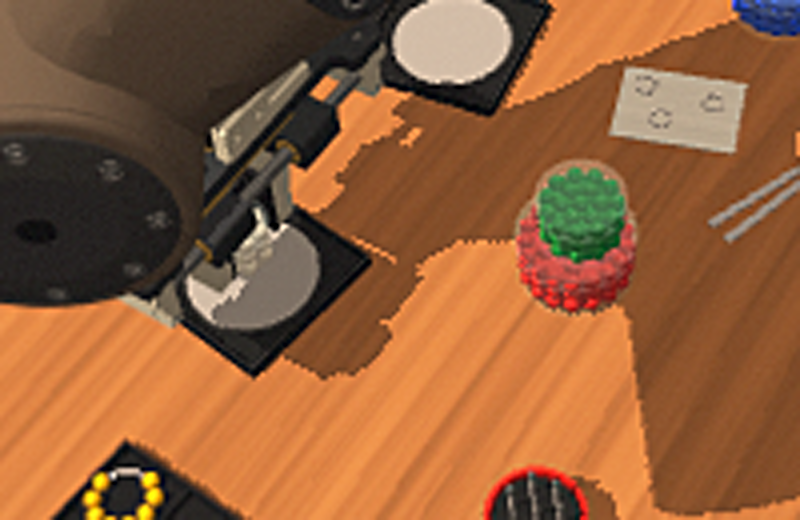

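The side view shows the white jar held over the white tray's pad, and the green-on-red stack undisturbed.

Emit:
play_rows(travel=[[0, 0, 0.3], [0, 0, 0.2], [0, 0, 0.08], [0, 0, 0], [0, 0, 0]], twist=[0, 0, 0, 0, 0])

```text
t: 11.8
eef_pos: [0.6303, 0.2284, 0.0363]
ee_rot: [3.141, 0.0, 3.141]
force: [0.5, 0.3, -0.4]
width: 0.0337
gripper_force: 12.0
```

Emit:
play_rows(travel=[[0, 0, 0.08], [0, 0, 0.04], [0, 0, 0]], twist=[0, 0, 0])

```text
t: 12.18
eef_pos: [0.6303, 0.2284, 0.0335]
ee_rot: [3.142, 0.0, 3.142]
force: [-1.9, 0.5, 4.1]
width: 0.0336
gripper_force: 12.0
```

Emit:
play_rows(travel=[[0, 0, 0], [0, 0, 0], [0, 0, 0], [0, 0, 0], [0, 0, 0], [0, 0, -0.4], [0, 0, -1], [0, 0, -1]], twist=[0, 0, 0, 0, 0, 0, 0, 0], fingers=0.75)

```text
t: 13.18
eef_pos: [0.6303, 0.2283, 0.0943]
ee_rot: [-3.141, 0.0, 3.142]
force: [-0.5, -0.2, -0.1]
width: 0.0656
gripper_force: 0.0
```

Run:
```python
from h import *
s=arm.get_state();print(s['eef_pos'],s['width'])
f=imaging.grab_frame('side')
S={n:models.boxes_of(n,'side')[:2] for n in NAMES[:5]}
T=imaging.grab_frame('top')
for n in NAMES[:5]:
    for a in S[n]:
        for b in models.boxes_of(n,'top')[:2]:
            X,e=tri(f,a['extent'][:2],T,b['extent'][:2])
            if e<.01: print(n,X.round(4),round(e,4))
```

```text
[0.63027846 0.22827263 0.09432201] 0.065577933738689
jar_red [4.769e-01 1.289e-01 1.000e-04] 0.0058
jar_blue [ 0.4702 -0.0985  0.019 ] 0.0002
jar_blue [ 0.5136 -0.2367  0.0178] 0.0005
jar_yellow [ 0.4667 -0.1176  0.0405] 0.0007
jar_green [0.4704 0.1355 0.0641] 0.003
```

Emit:
play_rows(travel=[[0.5, -0.3, -1], [0.8, -0.5, -1], [1, -0.6, -1], [1, -0.6, -1], [1, -0.6, -1], [1, -0.6, -1], [0.7, -0.5, 0], [0.5, -0.3, 0]], twist=[0, 0, 0, 0, 0, 0, 0, 0])

```text
t: 14.92
eef_pos: [0.4669, 0.1278, 0.2435]
ee_rot: [3.141, 0.001, 3.141]
force: [-0.3, 0.1, 0.2]
width: 0.066
gripper_force: 0.0
```

Emit:
play_rows(travel=[[0, 0, 0], [0, 0, 0]], twist=[0, 0])

```text
t: 15.18
eef_pos: [0.4681, 0.1286, 0.2429]
ee_rot: [-3.141, -0.0, 3.142]
force: [0.5, 0.5, -0.6]
width: 0.0661
gripper_force: 0.0
```

Run:
```python
from h import *
f,s=wrist(); print(s['eef_pos'])
for n in ['jar_green','jar_red']:
    for b in models.boxes_of(n,'wrist')[:2]: print(n,b)
th=np.linspace(0,2*np.pi,60)
im=f['pixels'][:,:,::-1].copy()
for X,r,z,c in [((.4715,.1305),.025,.068,(0,255,255)),((.4727,.1305),.034,.034,(255,255,0)),((.6305,.2283),.017,.037,(255,0,255))]:
    p=proj(f,np.c_[X[0]+r*np.cos(th),X[1]+r*np.sin(th),0*th+z]); cv2.polylines(im,[np.round(p*8).astype(int)],True,c,1,cv2.LINE_AA,3)
cv2.imwrite('pics/w3.png',cv2.resize(im[120:320,220:460],(720,600),interpolation=cv2.INTER_CUBIC))
```

```text
[0.46806362 0.12862693 0.24288292]
jar_green {'extent': [318.1, 188.5, 43.1, 43.8], 'confidence': 0.74}
jar_green {'extent': [115.0, 180.5, 59.6, 45.2], 'confidence': 0.37}
jar_red {'extent': [318.0, 184.4, 56.8, 50.2], 'confidence': 0.89}
```

View pics/w3.png

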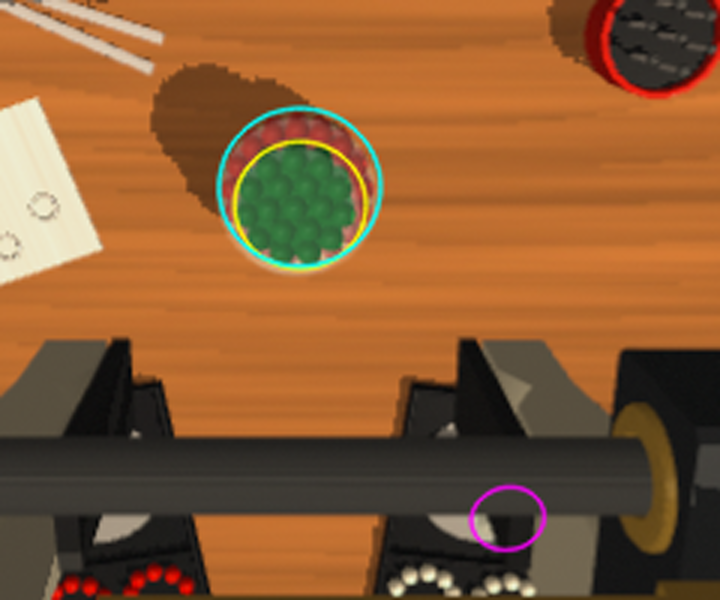

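The overlay shows the green lid at (299,207) in the crop, about 1 mm from the prediction, with the red jar concentric below it.

Emit:
play_rows(travel=[[-0.16, 0.06, 0.9], [0, 0, 1], [0, 0, 1], [0, 0, 1], [0, 0, 1], [0, 0, 1], [0, 0, 0.8], [0, 0, 0.4]], twist=[0, 0, 0, 0, 0, 0, 0, 0])

```text
t: 16.32
eef_pos: [0.4715, 0.1296, 0.0642]
ee_rot: [-3.14, -0.002, 3.141]
force: [0.4, 0.1, -0.0]
width: 0.0657
gripper_force: 0.0
```

Emit:
play_rows(travel=[[0, 0, 0], [0, 0, 0], [0, 0, 0], [0, 0, 0], [0, 0, 0], [0, 0, 0], [0, 0, 0]], twist=[0, 0, 0, 0, 0, 0, 0], fingers=0.4, newtons=15)

```text
t: 17.2
eef_pos: [0.472, 0.1301, 0.0661]
ee_rot: [3.141, 0.001, -3.142]
force: [-0.7, 0.2, 6.5]
width: 0.0494
gripper_force: 15.0
```

Emit:
play_rows(travel=[[0, 0, -0.2], [0, 0, -0.6], [0, 0, -1], [0, 0, -1], [0, 0, -1], [0, 0, -1], [0, -0.4, -0.2], [0, -0.8, 0]], twist=[0, 0, 0, 0, 0, 0, 0, 0])

```text
t: 18.2
eef_pos: [0.4714, 0.0992, 0.1902]
ee_rot: [3.141, -0.0, -3.141]
force: [-0.6, 0.9, -1.6]
width: 0.0496
gripper_force: 15.0
```

Emit:
play_rows(travel=[[-0.1, -1, 0], [-0.1, -1, 0], [-0.1, -1, 0], [-0.1, -1, 0], [-0.1, -1, 0], [-0.1, -1, 0], [-0.1, -1, 0], [-0.1, -1, 0]], twist=[0, 0, 0, 0, 0, 0, 0, 0])

```text
t: 19.2
eef_pos: [0.4903, -0.1022, 0.1891]
ee_rot: [-3.141, -0.003, 3.141]
force: [0.5, -0.1, -2.1]
width: 0.0499
gripper_force: 15.0
```

Emit:
play_rows(travel=[[-0.1, -1, 0], [-0.1, -1, 0], [-0.1, -1, 0], [-0.1, -1, 0], [-0.1, -1, 0], [-0.1, -1, 0], [-0.1, -1, 0], [-0.1, -1, 0]], twist=[0, 0, 0, 0, 0, 0, 0, 0])

```text
t: 20.2
eef_pos: [0.5098, -0.3018, 0.1888]
ee_rot: [3.141, -0.003, 3.14]
force: [0.2, -0.7, 0.0]
width: 0.0492
gripper_force: 15.0
```

Emit:
play_rows(travel=[[-0.2, -1, 0], [-0.2, -1, 0], [-0.2, -0.9, 0], [-0.07, -0.6, 0], [0, -0.2, 0.5], [0, 0, 1], [0, 0, 1], [0, 0, 0]], twist=[0, 0, 0, 0, 0, 0, 0, 0])

```text
t: 21.2
eef_pos: [0.5263, -0.3915, 0.1251]
ee_rot: [3.139, -0.005, 3.141]
force: [0.1, 0.3, -0.0]
width: 0.0499
gripper_force: 15.0
```

Emit:
play_rows(travel=[[-0.08, 0, 0.8], [0, 0, 1], [0, 0, 0.8], [0, 0, 0.5], [0, 0, 0.3], [0, 0, 0.1], [0, 0, 0], [0, 0, 0]], twist=[0, 0, 0, 0, 0, 0, 0, 0])

```text
t: 22.2
eef_pos: [0.5307, -0.3929, 0.0412]
ee_rot: [-3.141, 0.001, 3.141]
force: [-0.4, -0.5, -0.5]
width: 0.0497
gripper_force: 15.0
```

Emit:
play_rows(travel=[[0.06, 0, 0.1], [0, 0, 0.08], [0, 0, 0.04], [0, 0, 0], [0, 0, 0]], twist=[0, 0, 0, 0, 0])

```text
t: 22.82
eef_pos: [0.5287, -0.3927, 0.0353]
ee_rot: [3.142, -0.0, 3.141]
force: [-2.6, 1.4, 3.8]
width: 0.0494
gripper_force: 15.0
```

Emit:
play_rows(travel=[[0, 0, 0], [0, 0, 0], [0, 0, 0], [0, 0, 0], [0, 0, 0], [0, 0, -0.4], [0, 0, -1], [0, 0, -1]], twist=[0, 0, 0, 0, 0, 0, 0, 0], fingers=0.8)

```text
t: 23.82
eef_pos: [0.5288, -0.3928, 0.0963]
ee_rot: [-3.141, -0.0, 3.142]
force: [0.1, -0.2, -0.3]
width: 0.0702
gripper_force: 0.0
```

Emit:
play_rows(travel=[[0, 0, -1], [0, 0.3, -1], [0.2, 0.8, -1], [0.3, 1, -1], [0.3, 1, -1], [0.3, 1, -0.8], [0.3, 1, 0], [0.3, 1, 0]], twist=[0, 0, 0, 0, 0, 0, 0, 0])

```text
t: 24.82
eef_pos: [0.4861, -0.2394, 0.2413]
ee_rot: [-3.141, 0.002, 3.141]
force: [-0.2, 0.7, -0.3]
width: 0.0703
gripper_force: 0.0
```

Emit:
play_rows(travel=[[0.3, 1, 0], [0.3, 1, 0], [0.2, 1, 0], [0, 1, 0], [0, 0.8, 0], [0, 0.3, 0], [0, 0, 0], [0, 0, 0]], twist=[0, 0, 0, 0, 0, 0, 0, 0])

```text
t: 25.82
eef_pos: [0.4664, -0.1131, 0.2402]
ee_rot: [-3.142, 0.0, 3.141]
force: [-0.1, 0.7, -0.2]
width: 0.0703
gripper_force: 0.0
```

```bash
cat >> h.py <<'E'
def overlay(f,items,name,box,scale):
    th=np.linspace(0,2*np.pi,60); im=f['pixels'][:,:,::-1].copy()
    x0,y0,x1,y1=box; im=cv2.resize(im[y0:y1,x0:x1],None,fx=scale,fy=scale,interpolation=cv2.INTER_CUBIC)
    for X,r,z,c in items:
        p=(proj(f,np.c_[X[0]+r*np.cos(th),X[1]+r*np.sin(th),0*th+z])-[x0,y0]+.5)*scale-.5
        cv2.polylines(im,[np.round(p*8).astype(int)],True,c,1,cv2.LINE_AA,3)
    cv2.imwrite(f'pics/{name}.png',im)
E
python3 - <<'E'
from h import *
f,s=wrist(); print(s['eef_pos'])
for n in ['jar_yellow','jar_blue','jar_green']:
    for b in models.boxes_of(n,'wrist')[:3]: print(n,b)
overlay(f,[((.4665,-.113),.025,.068,(0,255,255)),((.468,-.108),.034,.034,(255,255,0)),((.5287,-.3925),.025,.037,(255,0,255)),((.5137,-.2367),.046,.04,(255,255,255))],'w4',(40,100,400,300),2)
E
```

```text
[ 0.46637903 -0.11311514  0.2401753 ]
jar_yellow {'extent': [318.9, 183.5, 40.9, 43.8], 'confidence': 0.95}
jar_blue {'extent': [319.4, 180.9, 53.2, 54.4], 'confidence': 0.57}
jar_blue {'extent': [223.2, 211.7, 79.9, 67.7], 'confidence': 0.56}
jar_green {'extent': [110.0, 223.8, 57.9, 42.9], 'confidence': 0.85}
```

View pics/w4.png

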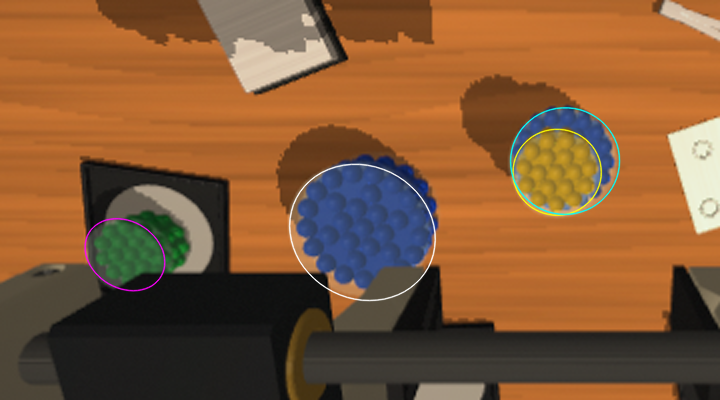

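The overlay shows the green jar seated on its pad where predicted, at (125,255) in the crop. The yellow lid (557,172) and blue jar (565,160) also match their estimates.

Emit:
play_rows(travel=[[0, 0, 0.9], [0, 0, 1], [0, 0, 1], [0, 0, 1], [0, 0, 1], [0, 0, 1], [0, 0, 0.7], [0, 0, 0.4]], twist=[0, 0, 0, 0, 0, 0, 0, 0])

```text
t: 27.02
eef_pos: [0.466, -0.113, 0.0641]
ee_rot: [-3.141, -0.001, 3.141]
force: [-0.1, 0.2, 0.5]
width: 0.0701
gripper_force: 0.0
```

Emit:
play_rows(travel=[[0, 0, 0], [0, 0, 0], [0, 0, 0], [0, 0, 0], [0, 0, 0], [0, 0, 0], [0, 0, 0]], twist=[0, 0, 0, 0, 0, 0, 0], fingers=0.4, newtons=15)

```text
t: 27.9
eef_pos: [0.4669, -0.1126, 0.0657]
ee_rot: [-3.142, 0.001, -3.141]
force: [-0.3, -0.1, 5.4]
width: 0.0493
gripper_force: 15.0
```

Emit:
play_rows(travel=[[0, 0, -0.2], [0, 0, -0.6], [0, 0, -1], [0, 0, -1], [0, 0.3, -0.8], [0, 0.7, -0.4], [-0.1, 1, 0], [-0.1, 1, 0]], twist=[0, 0, 0, 0, 0, 0, 0, 0])

```text
t: 28.9
eef_pos: [0.4711, -0.037, 0.1653]
ee_rot: [3.141, 0.0, 3.141]
force: [0.2, 0.3, -0.9]
width: 0.0496
gripper_force: 15.0
```

Emit:
play_rows(travel=[[-0.1, 1, 0], [-0.1, 1, 0], [-0.1, 1, 0], [-0.1, 1, 0], [-0.1, 1, 0], [-0.1, 1, 0], [-0.1, 1, 0], [-0.1, 1, 0]], twist=[0, 0, 0, 0, 0, 0, 0, 0])

```text
t: 29.9
eef_pos: [0.4911, 0.163, 0.165]
ee_rot: [-3.141, -0.001, 3.141]
force: [-0.3, 0.6, 0.2]
width: 0.0495
gripper_force: 15.0
```

Emit:
play_rows(travel=[[-0.2, 1, 0], [-0.2, 1, 0], [-0.2, 1, 0], [-0.2, 1, 0], [-0.2, 1, 0], [-0.2, 1, 0], [-0.2, 1, 0], [-0.1, 0.5, 0]], twist=[0, 0, 0, 0, 0, 0, 0, 0])

```text
t: 30.9
eef_pos: [0.5292, 0.3516, 0.1646]
ee_rot: [-3.141, -0.0, -3.141]
force: [-0.2, -0.9, -1.0]
width: 0.0498
gripper_force: 15.0
```

Emit:
play_rows(travel=[[0, 0, 0.5], [0, 0, 1], [0, 0, 1], [0, 0, 1], [0, 0, 0.7], [0, 0, 0.3], [0, 0, 0], [0, 0, 0]], twist=[0, 0, 0, 0, 0, 0, 0, 0])

```text
t: 31.9
eef_pos: [0.5294, 0.3502, 0.0534]
ee_rot: [3.141, 0.001, 3.142]
force: [1.4, 0.2, -0.3]
width: 0.0495
gripper_force: 15.0
```

Emit:
play_rows(travel=[[0, 0.3, -0.3], [0, 0.6, 0], [0, 0.6, 0], [-0.02, 0.45, 0.3], [0, 0, 0.3], [0, 0, 0.2], [0, 0, 0], [0, 0, 0]], twist=[0, 0, 0, 0, 0, 0, 0, 0])

```text
t: 32.9
eef_pos: [0.5297, 0.3983, 0.0402]
ee_rot: [-3.142, 0.0, 3.141]
force: [-0.4, -0.1, -0.7]
width: 0.0494
gripper_force: 15.0
```

Emit:
play_rows(travel=[[0, 0, 0.1], [0, 0, 0.06], [0, 0, 0.03], [0, 0, 0], [0, 0, 0]], twist=[0, 0, 0, 0, 0])

```text
t: 33.52
eef_pos: [0.5295, 0.3986, 0.0354]
ee_rot: [3.142, 0.0, 3.141]
force: [-1.0, 0.4, -0.8]
width: 0.05
gripper_force: 15.0
```

Emit:
play_rows(travel=[[0, 0, 0.04], [0, 0, 0], [0, 0, 0]], twist=[0, 0, 0])

```text
t: 33.9
eef_pos: [0.5296, 0.3987, 0.0348]
ee_rot: [3.141, 0.0, 3.142]
force: [-1.7, -0.5, 5.8]
width: 0.0498
gripper_force: 15.0
```

Emit:
play_rows(travel=[[0, 0, 0], [0, 0, 0], [0, 0, 0], [0, 0, 0], [0, 0, 0], [0, 0, -0.4], [0, 0, -1], [0, 0, -1]], twist=[0, 0, 0, 0, 0, 0, 0, 0], fingers=0.85)

```text
t: 34.9
eef_pos: [0.5296, 0.3986, 0.0956]
ee_rot: [3.142, 0.0, 3.142]
force: [0.1, 0.0, -1.3]
width: 0.0748
gripper_force: 0.0
```

Emit:
play_rows(travel=[[0, -0.3, -1], [0, -0.8, -1], [0.3, -1, -1], [0.4, -1, -1], [0.4, -1, -1], [0.4, -1, -1], [0.4, -1, 0], [0.38, -1, 0]], twist=[0, 0, 0, 0, 0, 0, 0, 0], fingers=1)

```text
t: 35.9
eef_pos: [0.4721, 0.2203, 0.2456]
ee_rot: [3.14, 0.001, 3.142]
force: [-0.2, 0.4, 0.3]
width: 0.0878
gripper_force: 0.0
```

Emit:
play_rows(travel=[[0, -1, 0], [0, -1, 0], [0, -1, 0], [0, -0.63, 0], [0, 0, 0], [0, 0, 0]], twist=[0, 0, 0, 0, 0, 0])

```text
t: 36.65
eef_pos: [0.4727, 0.1306, 0.2444]
ee_rot: [3.141, 0.0, 3.141]
force: [-0.7, 0.2, -0.8]
width: 0.0879
gripper_force: 0.0
```

Run:
```python
from h import *
f,s=wrist(); print(s['eef_pos'],s['width'])
for n in ['jar_yellow','jar_red']:
    for b in models.boxes_of(n,'wrist')[:3]: print(n,b)
overlay(f,[((.473,.1305),.034,.034,(255,255,0)),((.5297,.3988),.025,.037,(255,0,255))],'w5',(240,100,640,300),2)
```

```text
[0.4727319  0.13056041 0.24440983] 0.08787135391325031
jar_yellow {'extent': [516.0, 215.8, 52.0, 41.4], 'confidence': 0.63}
```

View pics/w5.png

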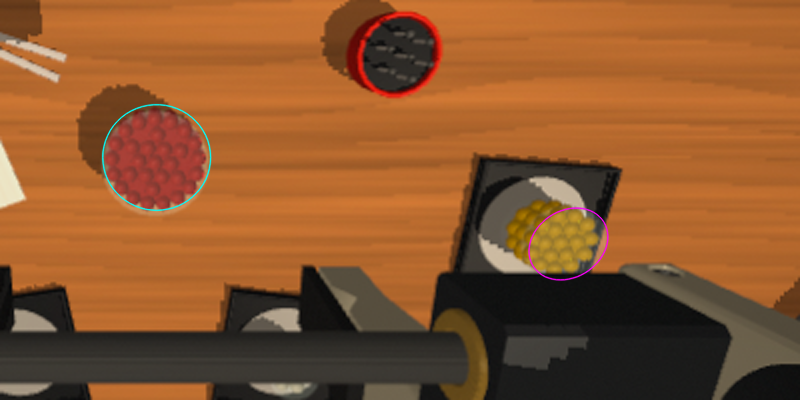

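The yellow jar is on its pad at (565,243) in the crop, and the red jar at (156,158) matches its estimate.

Emit:
play_rows(travel=[[0, 0, 0.9], [0, 0, 1], [0, 0, 1], [0, 0, 1], [0, 0, 1], [0, 0, 1], [0, 0, 1], [0, 0, 0.8]], twist=[0, 0, 0, 0, 0, 0, 0, 0])

```text
t: 37.8
eef_pos: [0.4723, 0.1308, 0.0508]
ee_rot: [-3.141, -0.0, -3.141]
force: [0.5, 0.0, -0.3]
width: 0.0875
gripper_force: 0.0
```

Emit:
play_rows(travel=[[0, 0, 0.6], [0, 0, 0.3], [0, 0, 0], [0, 0, 0]], twist=[0, 0, 0, 0])

```text
t: 38.3
eef_pos: [0.4728, 0.1307, 0.0298]
ee_rot: [3.141, 0.001, -3.141]
force: [0.3, -0.1, 0.6]
width: 0.0877
gripper_force: 0.0
```

Emit:
play_rows(travel=[[0, 0, 0], [0, 0, 0], [0, 0, 0], [0, 0, 0], [0, 0, 0], [0, 0, 0], [0, 0, 0]], twist=[0, 0, 0, 0, 0, 0, 0], fingers=0.6, newtons=22)

```text
t: 39.17
eef_pos: [0.4726, 0.1304, 0.0296]
ee_rot: [3.141, 0.0, 3.141]
force: [-1.1, -0.8, 5.5]
width: 0.0674
gripper_force: 22.0
```

Emit:
play_rows(travel=[[0, 0, -0.2], [0, 0, -0.6], [0, 0, -0.8], [-0.3, -0.2, -0.4], [-0.8, -0.5, 0], [-1, -0.7, 0], [-1, -0.7, 0], [-1, -0.7, 0]], twist=[0, 0, 0, 0, 0, 0, 0, 0])

```text
t: 40.17
eef_pos: [0.5758, 0.0592, 0.0788]
ee_rot: [-3.141, -0.001, 3.141]
force: [0.5, 0.5, -1.6]
width: 0.0677
gripper_force: 22.0
```

Emit:
play_rows(travel=[[-1, -0.7, 0], [-0.8, -0.5, 0], [-0.44, -0.18, 0], [0, 0, 0.4], [0, 0, 0.7], [0, 0, 0.5], [0, 0, 0], [0, 0, 0]], twist=[0, 0, 0, 0, 0, 0, 0, 0])

```text
t: 41.18
eef_pos: [0.631, 0.0261, 0.0395]
ee_rot: [-3.141, 0.0, -3.141]
force: [-0.4, -0.1, -1.4]
width: 0.0673
gripper_force: 22.0
```

Emit:
play_rows(travel=[[0, 0, 0.12], [0, 0, 0.08], [0, 0, 0.05], [0, 0, 0], [0, 0, 0]], twist=[0, 0, 0, 0, 0])

```text
t: 41.8
eef_pos: [0.631, 0.0258, 0.0331]
ee_rot: [3.142, 0.0, 3.141]
force: [-0.5, -0.6, -1.6]
width: 0.0676
gripper_force: 22.0
```

Emit:
play_rows(travel=[[0, 0, 0.04], [0, 0, 0], [0, 0, 0]], twist=[0, 0, 0])

```text
t: 42.18
eef_pos: [0.6311, 0.0258, 0.0327]
ee_rot: [3.142, 0.001, 3.142]
force: [-3.1, 1.0, 5.9]
width: 0.0672
gripper_force: 22.0
```

Emit:
play_rows(travel=[[0, 0, 0], [0, 0, 0], [0, 0, 0], [0, 0, 0], [0, 0, 0], [0, 0, -0.4], [0, 0, -1], [0, 0, -1]], twist=[0, 0, 0, 0, 0, 0, 0, 0], fingers=1)

```text
t: 43.18
eef_pos: [0.631, 0.0258, 0.0933]
ee_rot: [-3.141, 0.0, 3.141]
force: [1.1, 0.3, -0.3]
width: 0.0876
gripper_force: 0.0
```

Emit:
play_rows(travel=[[0.4, -0.3, -1], [0.8, -0.7, -1], [1, -0.8, -1], [1, -0.8, -1], [1, -0.8, -1], [1, -0.8, -1], [0.8, -0.7, 0], [0.52, -0.47, 0]], twist=[0, 0, 0, 0, 0, 0, 0, 0])

```text
t: 44.18
eef_pos: [0.4667, -0.1091, 0.2423]
ee_rot: [3.141, 0.001, 3.141]
force: [0.9, 0.1, -0.7]
width: 0.0875
gripper_force: 0.0
```

Emit:
play_rows(travel=[[0, 0, 0], [0, 0, 0]], twist=[0, 0])

```text
t: 44.42
eef_pos: [0.4682, -0.1083, 0.2416]
ee_rot: [-3.141, -0.001, 3.141]
force: [0.9, 0.7, 0.6]
width: 0.0876
gripper_force: 0.0
```

Run:
```python
from h import *
f,s=wrist(); print(s['eef_pos'],s['width'])
overlay(f,[((.468,-.1085),.034,.034,(255,255,0)),((.631,.0259),.034,.037,(255,0,255))],'w6',(200,100,460,300),3)
```

```text
[ 0.46818579 -0.10829074  0.24162055] 0.08764279112922951
```

View pics/w6.png

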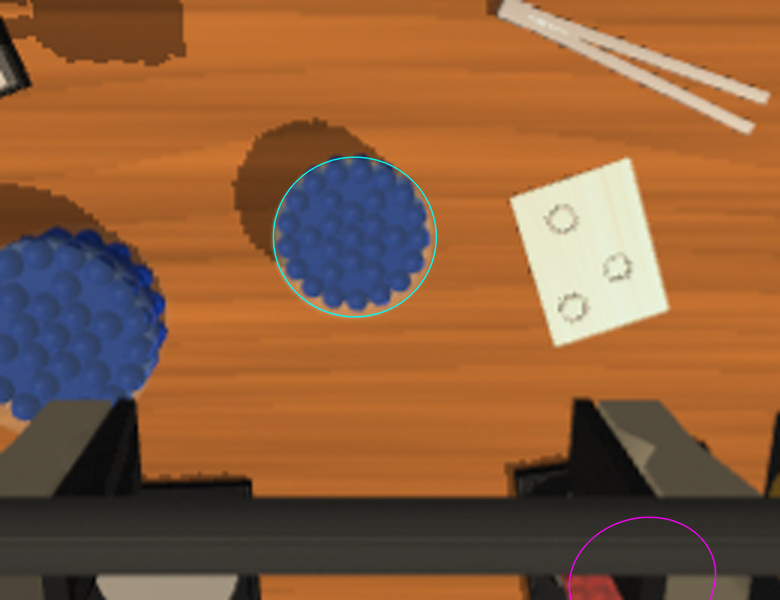

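The small blue jar, at (353,235) in the crop, lies at its estimate. The decoy's edge at (165,320) is clear of the fingers.

Emit:
play_rows(travel=[[0, 0, 0.9], [0, 0, 1], [0, 0, 1], [0, 0, 1], [0, 0, 1], [0, 0, 1], [0, 0, 1], [0, 0, 0.7]], twist=[0, 0, 0, 0, 0, 0, 0, 0])

```text
t: 45.48
eef_pos: [0.4679, -0.108, 0.0504]
ee_rot: [-3.141, -0.002, -3.141]
force: [0.5, 1.1, -0.3]
width: 0.0873
gripper_force: 0.0
```

Emit:
play_rows(travel=[[0, 0, 0.6], [0, 0, 0.25], [0, 0, 0], [0, 0, 0]], twist=[0, 0, 0, 0])

```text
t: 45.98
eef_pos: [0.4684, -0.1083, 0.0312]
ee_rot: [3.142, 0.001, -3.142]
force: [-0.8, -0.6, -0.4]
width: 0.0877
gripper_force: 0.0
```

Emit:
play_rows(travel=[[0, 0, 0], [0, 0, 0], [0, 0, 0], [0, 0, 0], [0, 0, 0], [0, 0, 0], [0, 0, 0]], twist=[0, 0, 0, 0, 0, 0, 0], fingers=0.6, newtons=22)

```text
t: 46.85
eef_pos: [0.4681, -0.1084, 0.0311]
ee_rot: [-3.142, 0.0, 3.141]
force: [-1.7, 1.2, 5.3]
width: 0.0673
gripper_force: 22.0
```

Emit:
play_rows(travel=[[0, 0, -0.2], [0, 0, -0.6], [0, 0, -1], [0, 0, -1], [-0.4, -0.1, -0.4], [-0.9, -0.4, 0], [-1, -0.5, 0], [-1, -0.5, 0]], twist=[0, 0, 0, 0, 0, 0, 0, 0])

```text
t: 47.85
eef_pos: [0.5513, -0.1465, 0.11]
ee_rot: [3.141, -0.001, 3.141]
force: [0.0, 0.8, -1.4]
width: 0.0677
gripper_force: 22.0
```

Emit:
play_rows(travel=[[-1, -0.6, 0], [-1, -0.6, 0], [-1, -0.6, 0], [-0.6, -0.4, 0], [-0.24, -0.11, 0.5], [0, 0, 1], [0, 0, 0.8], [0, 0, 0.4]], twist=[0, 0, 0, 0, 0, 0, 0, 0])

```text
t: 48.85
eef_pos: [0.6449, -0.2034, 0.0407]
ee_rot: [3.141, -0.003, 3.141]
force: [0.8, 0.0, -0.8]
width: 0.0678
gripper_force: 22.0
```

Emit:
play_rows(travel=[[0, 0, 0.15], [0, 0, 0.05], [0, 0, 0], [0, 0, 0]], twist=[0, 0, 0, 0])

```text
t: 49.35
eef_pos: [0.6467, -0.2037, 0.039]
ee_rot: [-3.142, 0.001, 3.141]
force: [0.1, -0.7, -2.0]
width: 0.0674
gripper_force: 22.0
```

Emit:
play_rows(travel=[[0, 0, 0.1], [0, 0, 0.06], [0, 0, 0.03], [0, 0, 0], [0, 0, 0]], twist=[0, 0, 0, 0, 0])

```text
t: 49.98
eef_pos: [0.6463, -0.2037, 0.0342]
ee_rot: [-3.141, 0.0, 3.142]
force: [-2.3, 1.9, 5.2]
width: 0.0678
gripper_force: 22.0
```

Contact. I'll release, back off to the side and check with the cameras.

Emit:
play_rows(travel=[[0, 0, 0], [0, 0, 0], [0, 0, 0], [0, 0, 0], [0, 0, 0], [0, 0, -0.4], [0, 0, -1], [0, 0, -1]], twist=[0, 0, 0, 0, 0, 0, 0, 0], fingers=1)

```text
t: 50.98
eef_pos: [0.6464, -0.2038, 0.0948]
ee_rot: [-3.141, 0.0, 3.142]
force: [0.9, -0.5, -0.2]
width: 0.0878
gripper_force: 0.0
```

Emit:
play_rows(travel=[[0.5, 0.2, -1], [1, 0.4, -1], [1, 0.4, -1], [1, 0.4, -1], [1, 0.4, -1], [1, 0.4, -1], [1, 0.4, 0], [0.5, 0.2, 0]], twist=[0, 0, 0, 0, 0, 0, 0, 0])

```text
t: 51.98
eef_pos: [0.4705, -0.1333, 0.2447]
ee_rot: [3.141, 0.002, -3.141]
force: [0.9, -0.2, 0.7]
width: 0.0873
gripper_force: 0.0
```

Emit:
play_rows(travel=[[0, 0, 0], [0, 0, 0], [0, 0, 0]], twist=[0, 0, 0])

```text
t: 52.35
eef_pos: [0.4719, -0.1339, 0.2431]
ee_rot: [-3.141, -0.001, 3.141]
force: [-0.0, 0.9, -0.3]
width: 0.0876
gripper_force: 0.0
```

Run:
```python
from h import *
print(arm.get_state()['eef_pos'])
S=imaging.grab_frame('side');bs={n:models.boxes_of(n,'side') for n in NAMES[:5]}
T=imaging.grab_frame('top');bt={n:models.boxes_of(n,'top') for n in NAMES[:5]}
P=dict(yellow=(.5301,.3991),white=(.6307,.2285),red=(.6313,.0259),blue=(.6466,-.2039),green=(.5287,-.3922))
for n in bs:
    for a in bs[n][:3]:
        for b in bt[n][:3]:
            X,e=tri(S,a['extent'][:2],T,b['extent'][:2])
            if e<.015: print(n,X.round(4),round(e,4),(X[:2]-P[n[4:]]).round(4))
r=dict(yellow=.025,white=.017,red=.034,blue=.034,green=.025)
overlay(S,[(P[k],r[k],.037,(255,0,255)) for k in P],'s9',(180,90,440,390),2)
overlay(T,[(P[k],r[k],.037,(255,0,255)) for k in P],'t9',(150,120,510,250),2)
```

```text
[ 0.471902   -0.13385487  0.24312935]
jar_red [0.6409 0.0213 0.0062] 0.0033 [ 0.0096 -0.0046]
jar_blue [ 0.6544 -0.2049  0.0124] 0.0143 [ 0.0078 -0.001 ]
jar_yellow [0.5296 0.4009 0.0198] 0.0012 [-0.0005  0.0018]
jar_white [0.633  0.2319 0.0261] 0.0015 [0.0023 0.0034]
```

View pics/s9.png

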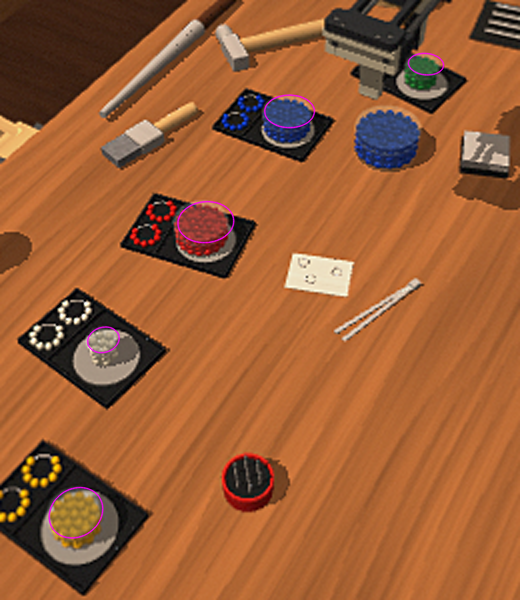

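View pics/t9.png

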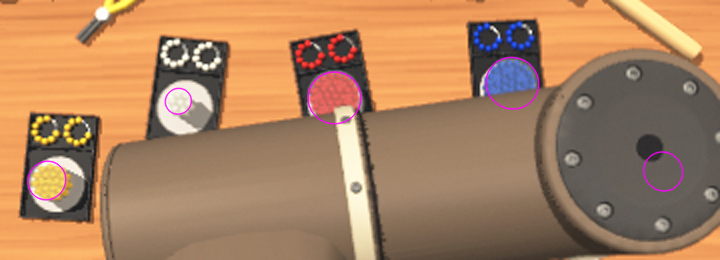

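Both views show every jar upright on the pad of its own colour, with each lid on its predicted circle: side view yellow (75,513), white (103,341), red (205,222), blue (289,112) and green (425,65). The arm is clear of everything.

```bash
python3 -c "
from station import arm
print(arm.job_done())"
```

```text
the job is handed in; nothing more can be done
None
```

I took both stacks apart, stood all five jars upright on their matching felt pads and handed the job in; the final camera check agreed with the placements, though the hand-in returned no verdict.

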